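# Find the empty tray pockets by touch and load the last two slugs

### The arm

A 6-joint arm with a two-finger parallel gripper is mounted at the origin on the work surface. World frame = base frame: x ahead of the robot, y to its left, z up, the work surface at z = 0. Lengths are in m, angles in rad, forces in N, time in s.
With the tool pointing down it reaches from about 0.275 to 0.825 m from the base axis. Payload 4.9 kg.
Tool frame: the origin (TCP) lies at the very end of the fingers, on their centre line; the grasp point (between the pads) lies env.hold_point_z behind it (env.hold_point_z is the distance from the TCP to the grasp point, in m); z points along the fingers, y is the line along which they close (so a half turn about z gives the same grasp; the last joint's range is limited). The gripper opens to 85 mm and grips with 20 to 120 N. Pads are 22 mm wide; open, the fingers measure 114 mm over their backs; the gripper's body (76 mm by 85 mm) begins 54 mm behind the grasp point. The pads swing forward as they close: fully open they stand 13 mm farther back than shut.
Start: joints at [-1.281, 0.326, -0.193, 1.052, 0, 1.437], TCP at [0.226, -0.501, 0.231] pointing down, gripper open.
Joint ranges: [-2.65, 2.65], [-0.97, 1.79], [-1.3, 1.35], [-1.93, 2.1], [-1.47, 1.37], [-3.14, 3.14]. Speed limits (rad/s): [2.57, 2.57, 3.14, 3.14, 3.14, 3.14].

### API

Orientations are given as a unit quaternion [x, y, z, w].
In Python, from cell import telemetry, cams, env gives the robot as it stands. The module is installed in compiled form; this text tells all that it offers.
- The arm moves only by the shell command python3 -m creep 'ROWS' [OPENING]. ROWS is text: rows parted by semicolons, each of 4 numbers parted by spaces: the shift along the tool's x, y, z in cm, then the turn about the tool's z in rad. In form: dx dy dz roll; .... A call has 1 to 20 rows; each row shifts and turns the commanded pose from where the row before left it, along the tool's axes as they then stand; what a row does not reach is not made up. A row lasts 1/8 s, in which the tool goes at most 62.5 mm and 10.7 degrees, less where a joint would pass 70% of its speed; a pose out of reach is approached as far as the arm can. A call with a gripper value outside its range is refused whole. OPENING is the finger opening in cm, from 0 to 8.54, set as the call begins (- or left out, the last holds). The fingers move at their own pace and stop on an object; the grip force is fixed at half the most. Time passes only in rows, so rows that do not move let the fingers close. It gives the time, the measured TCP pose, the force, the opening and the grip force at its end, in the units of the state.
- telemetry.read_state(): the state, without advancing time (a new reading comes with each control period).
- cams.camera(name): name is "scene" or "side" or "wrist"; returns a dict with "frame" (420x560x3 uint8, blue, green, red), "range_z" (420x560 float32, m along the optical axis (not along the pixel's ray), 0 where there is no reading), "fovy" (degrees; the focal length in pixels is half the picture's height over the tangent of half this angle, whatever the lens; pixels are square), "cx", "cy" (the principal point, pixels), "k1" (the pictures are not rectified: a ray, as slopes to the right and down, at radius r is drawn at 1 + k1 r^2 times it, then the intrinsics apply), "world_from_camera" (4x4, takes a point from camera to world coordinates). Camera axes: x right, y up, looking along -z (the intrinsics and any distortion apply to the point x, -y, -z); pixel columns grow to the right and rows downward; lengths in m; the calibration is good to about 2 mm. A picture is of the moment at which its call begins.
- env.close_job(): hands the job in; it is judged then, once.
The state is a dict: "clock": time; "joints": joint angles; "qd": joint speeds; "joint_efforts": joint torques, N m; "ee_pos": TCP position; "ee_rot": TCP orientation; "contact_force": force on the tool from outside, world axes, zero at the start; "wrist_torque": the same for the moment, N m; "finger_gap": finger opening in m; "grasp_force": force on a finger pad.
Only numpy, scipy, OpenCV 4.12 (cv2) and the standard library are available. Lean on these libraries where they do the work, as an engineer would, in place of code of your own. Each camera call takes 0.05 s, during which the arm holds its last target. There are 200 camera calls.

### The job

Two of the six tray pockets are empty, but the sprung chip guards hide which. Before moving either of the two aluminium slugs, feel down through the guards with the fingers to find the empty pockets; then load one slug upright into each, pressing it through the guard until it stands fully home on the pocket floor. Leave the oil bottle, screwdriver, blue vise jaw and steel collar where they are.

Things in the scene. Friction and masses are not known exactly. Their poses are not given: they have to be found in the camera images.
- tray: Aluminium tray, 120 (its x) by 170 (its y) by 83 mm high, bolted to the bench, with 2 x 3 straight pockets. Origin: centre of its underside; z up. Each pocket is 48 (x) by 46 (y) inside with 8 mm walls between; its floor lies 4 above the underside, 79 below the rim. Four pockets, other ones each time, hold a standing slug like the loose ones; two are empty.
- pocket0 (a point): Centre of a pocket's mouth at rim height, at tray (x, y) = (-28, -54) mm. Each pocket has a black chip guard (yellow lines along its mid slit) 2 mm below the rim: two half-flaps, 23.5 long, 2.5 thick, hinged on its -x and +x walls. Shut fingers or a slug push them down and in with about 3 to 8 N; they spring shut again.
- pocket1 (a point): Centre of a pocket's mouth at rim height, at tray (x, y) = (-28, 0) mm. All guards are shut and look alike. A stored slug's top stands 29 mm below the rim, just under the flaps' swing: fingers pushed in stop there, while in an empty pocket they can go on, up to 79 mm.
- pocket2 (a point): Centre of a pocket's mouth at rim height, at tray (x, y) = (-28, 54) mm. A slug let go between the flaps may be held there by their pinch, until it is pressed down 29 mm below the rim.
- pocket3 (a point): Centre of a pocket's mouth at rim height, at tray (x, y) = (28, -54) mm.
- pocket4 (a point): Centre of a pocket's mouth at rim height, at tray (x, y) = (28, 0) mm.
- pocket5 (a point): Centre of a pocket's mouth at rim height, at tray (x, y) = (28, 54) mm.
- slug_a_center (a point): Turned aluminium slug (upright cylinder, 36 mm diameter, 50 tall, about 140 g, thin dark line round it near the top), standing loose on the bench right of the tray; this point is its centre, 25 mm above its underside. Not yet loaded.
- slug_b_center (a point): Turned aluminium slug (upright cylinder, 36 mm diameter, 50 tall, about 140 g, thin dark line round it near the top), standing loose on the bench right of the tray; this point is its centre, 25 mm above its underside. Not yet loaded.
- oil: Bystander: white bottle with a red cap, 56 diameter, 140 tall, left of the tray. Origin: centre of its underside.
- driver: Bystander: screwdriver with a blue handle, 170 long, lying on the bench at the right. Its x runs along it, towards the tip.
- jaw: Bystander: blue vise jaw block, 35 by 75 by 28 high, at the left, nearer the robot than the bottle. Origin: centre of its underside.
- nut: Bystander: dark steel collar, 44 outside diameter, 26 bore, 20 high, lying flat beyond the slugs. Origin: centre of its underside.
Not all that is in view belongs to the job. What is shaped like the part that bears slug_b_center but red or turquoise is not meant.

How it is judged:
By the outcome, as a careful person would: the job done as asked, in the order asked, and still so for the second after the job is handed in, with the robot touching nothing.
It also fails if it takes over 72 s, if anything falls off the work surface, if the arm or the gripper's body presses on something with over 40 N, if the wrist force passes 120 N, or if a joint passes its speed limit or range.

## Working session

There is one attempt and no reset: what is moved stays moved. The work goes in short steps, Python scripts to look and compute and a shell command to move; the robot and the scene stay as the last step left them, time stands still between calls to the robot, and variables do not carry over. Pictures are saved under pics/ and viewed, at most 12 in all, crops included, and the job is handed in when it is done.

```bash
mkdir -p pics; cat > h.py <<'E'
import numpy as np, cv2
from cell import telemetry, cams, env
def cam(n):
    c=cams.camera(n); c['f']=210/np.tan(np.radians(c['fovy'])/2); return c
def xyz(c):
    h,w=c['range_z'].shape; v,u=np.mgrid[0:h,0:w].astype(np.float64)
    K=np.array([[c['f'],0,c['cx']],[0,c['f'],c['cy']],[0,0,1.]])
    p=cv2.undistortPoints(np.stack([u.ravel(),v.ravel()],1)[:,None],K,np.array([c['k1'],0,0,0,0.]))[:,0]
    z=c['range_z'].ravel().astype(float); T=c['world_from_camera']
    P=np.stack([p[:,0]*z,-p[:,1]*z,-z],1)@T[:3,:3].T+T[:3,3]; P[z==0]=np.nan
    return P.reshape(h,w,3)
E
python3 - <<'E'
from h import *
s=telemetry.read_state(); print(s['clock'],s['ee_pos'],s['ee_rot'],env.hold_point_z)
for n in('scene','side'):
    c=cam(n); np.savez('/tmp/'+n,P=xyz(c),im=c['frame']); cv2.imwrite(f'pics/{n}0.png',c['frame'])
E
```

```text
0.0 [ 0.22600535 -0.50076999  0.23048231] [ 9.77635614e-01  2.10304127e-01 -7.49872797e-05 -8.79794101e-04] 0.0187
```

View pics/scene0.png

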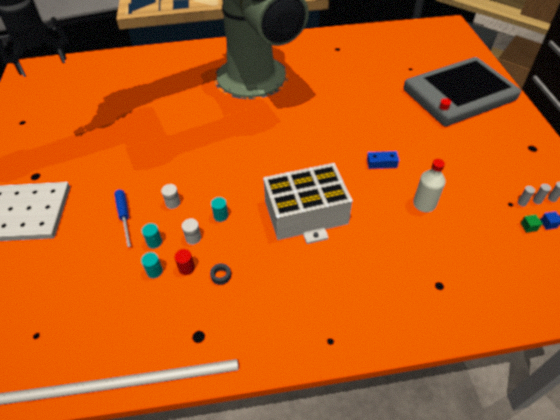

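View pics/side0.png

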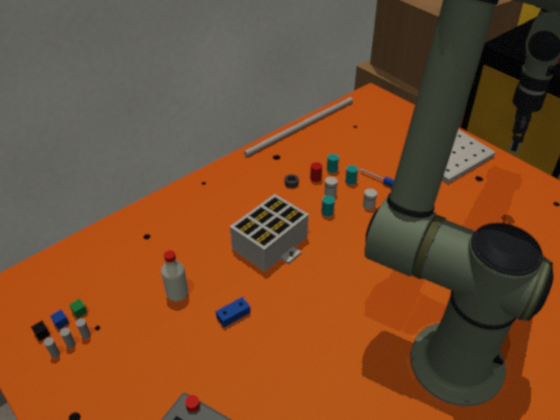

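Silver slug candidates are at scene pixels (171,196) and (191,231). The lookalikes are turquoise at (220,209), (152,236) and (152,265), and red at (185,262). The grey pegs at (530,195) are too small and on the far left. The description (aluminium, right of the tray) picks the two silver ones; I'll measure and check them in a crop.

```bash
python3 - <<'E'
from h import *
from scipy.optimize import least_squares
d=np.load('/tmp/scene.npz'); e=np.load('/tmp/side.npz')
def fit(P,lo,hi,ctr,r=.035):
    m=(np.abs(P[...,2]-(lo+hi)/2)<(hi-lo)/2)&(np.hypot(P[...,0]-ctr[0],P[...,1]-ctr[1])<r); return P[m]
for n,D,px in(('scene',d,{'a':(171,190),'b':(191,226),'teal1':(220,203),'teal2':(152,230),'teal3':(152,259),'red':(185,256),'nut':(221,266),'drv':(121,200),'tip':(128,240),'tray':(307,186),'oil':(437,163),'jaw':(382,158)}),('side',e,{'a':(370,193),'b':(331,182),'teal1':(328,200),'tray':(270,218)})):
    P=D['P']
    for k,(u,v) in px.items():
        q=P[v,u]; 
        t=fit(P,.043,.06,q) if k[0] in'abtr' and k not in('tray','tip') else None
        x='' 
        if t is not None and len(t)>5: x=(len(t),t.mean(0).round(4),((t.max(0)+t.min(0))/2).round(4),np.ptp(t,axis=0).round(3))
        print(n,k,q.round(4),x)
    q=P[px['tray'][1],px['tray'][0]]
    t=fit(P,.072,.095,q,.13); print(len(t),np.median(t[:,2]),cv2.minAreaRect(t[:,:2].astype(np.float32)*1000))
c=d['im'][150:290,100:370]; cv2.imwrite('pics/crop0.png',cv2.resize(c,None,fx=2.9,fy=2.9,interpolation=cv2.INTER_CUBIC))
E
```

```text
scene a [ 0.4863 -0.2402  0.0505] (166, array([ 0.4846, -0.2461,  0.0484]), array([ 0.4834, -0.2464,  0.0481]), array([0.042, 0.035, 0.01 ]))
scene b [ 0.5984 -0.1976  0.0499] (193, array([ 0.5963, -0.2008,  0.0484]), array([ 0.5955, -0.2013,  0.0488]), array([0.039, 0.034, 0.011]))
scene teal1 [ 0.5435 -0.1305  0.0494] (173, array([ 0.5434, -0.1346,  0.0486]), array([ 0.5424, -0.134 ,  0.0483]), array([0.038, 0.034, 0.01 ]))
scene teal2 [ 0.5921 -0.283   0.0457] (196, array([ 0.5937, -0.2888,  0.0484]), array([ 0.5921, -0.2888,  0.0479]), array([0.036, 0.035, 0.009]))
scene teal3 [ 0.671  -0.2804  0.0504] (202, array([ 0.6701, -0.2869,  0.0493]), array([ 0.6678, -0.2868,  0.0486]), array([0.037, 0.033, 0.011]))
scene red [ 0.674  -0.2127  0.0496] (220, array([ 0.6738, -0.218 ,  0.0484]), array([ 0.6727, -0.2183,  0.048 ]), array([0.038, 0.035, 0.01 ]))
scene nut [ 0.6914 -0.1426  0.0202] 
scene drv [ 0.4742 -0.3631  0.0245] 
scene tip [ 0.5855 -0.3439  0.0127] 
scene tray [0.5552 0.0659 0.083 ] 
scene oil [0.5856 0.3429 0.1392] 
scene jaw [nan nan nan] 
3358 0.08073603947545521 ((562.7302856445312, 64.12496185302734), (123.59656524658203, 171.68899536132812), 6.083914756774902)
side a [ 0.4781 -0.2418  0.0486] (101, array([ 0.479 , -0.2426,  0.0479]), array([ 0.4795, -0.2424,  0.0493]), array([0.037, 0.043, 0.013]))
side b [ 0.5822 -0.1906  0.0527] (91, array([ 0.5906, -0.1976,  0.0482]), array([ 0.5915, -0.1974,  0.0485]), array([0.039, 0.04 , 0.011]))
side teal1 [ 0.538  -0.1331  0.0471] (87, array([ 0.5379, -0.1326,  0.0478]), array([ 0.5394, -0.1333,  0.0482]), array([0.036, 0.034, 0.01 ]))
side tray [0.5663 0.056  0.0782] 
2323 0.08017538063073437 ((558.6819458007812, 64.29685974121094), (123.85054016113281, 175.16766357421875), 6.330319881439209)
```

View pics/crop0.png

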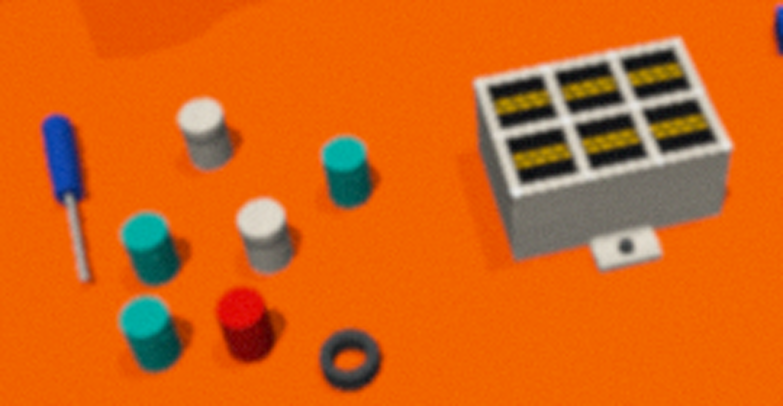

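Tray centre is about (0.561, 0.064) with yaw 6.2°. Slug a is at (0.483,-0.244) and slug b at (0.594,-0.199), both silver in the crop at (205,115) and (263,215), with tops at z = 0.05 as expected. Next I move over the tray and refine with the wrist camera.

```bash
python3 -m creep '0 0 0 0.158; 0 0 0 0.158; 3.3 -4.4 0 0; 3.3 -4.4 0 0; 3.3 -4.4 0 0; 3.3 -4.4 0 0; 3.3 -4.4 0 0; 3.3 -4.4 0 0; 3.3 -4.4 0 0; 3.3 -4.4 0 0; 3.3 -4.4 0 0; 3.3 -4.4 0 0; 3.3 -4.4 0 0; 3.1 0 0 0; 0 0 0 0; 0 0 0 0' 0
cat >> h.py <<'E'
def rect(P):
    m=(np.abs(P[...,2]-.083)<.012)&(np.hypot(P[...,0]-.561,P[...,1]-.064)<.13)
    t=P[m][:,:2]; return len(t),np.median(P[m][:,2]),cv2.minAreaRect((t*1000).astype(np.float32))
def shift(g):
    "cm in tool axes from the measured TCP to g, and roll to tray yaw given in g[3] deg"
    from scipy.spatial.transform import Rotation as R
    s=telemetry.read_state(); M=R.from_quat(s['ee_rot']).as_matrix()
    d=M.T@(np.array(g[:3])-s['ee_pos'])*100
    y=np.degrees(np.arctan2(M[1,0],M[0,0])); return d.round(2), 'yaw',y.round(2),'roll',np.radians(y-g[3]).round(3),'tilt',M[:,2].round(3)
E
python3 - <<'E'
from h import *
c=cam('wrist'); P=xyz(c); np.savez('/tmp/w',P=P,im=c['frame']); cv2.imwrite('pics/w1.png',c['frame'])
print(rect(P)); print(c['world_from_camera'].round(3)); print(shift((.561,.064,.25,6.2)))
E
```

```text
clock: 2.1
ee_pos: [0.5649, 0.0221, 0.2307]
ee_rot: [0.999, 0.054, -0.001, -0.0]
contact_force: [-0.1, -0.4, -0.9]
finger_gap: -0.0001
grasp_force: 0.0
(18975, np.float64(0.08192717728162335), ((560.2266235351562, 63.7215461730957), (120.07188415527344, 170.16180419921875), 6.186343193054199))
[[ 0.106  0.945  0.308  0.643]
 [-0.994  0.101  0.032  0.03 ]
 [-0.001 -0.31   0.951  0.374]
 [ 0.     0.     0.     1.   ]]
(array([ 0.07, -4.23, -1.91]), 'yaw', np.float64(6.14), 'roll', np.float64(-0.001), 'tilt', array([-0.002,  0.   , -1.   ]))
```

View pics/w1.png

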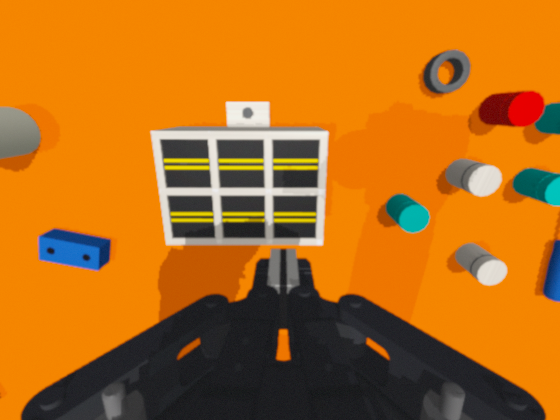

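The wrist view shows the tray at (245,190) with six shut guards. The fitted rectangle of 120.1 x 170.2 mm matches the given size. The silver slugs are at (475,178) and (482,264).

```bash
python3 - <<'E'
from h import *
a=np.radians(6.19); c,s=np.cos(a),np.sin(a)
for i,(x,y) in enumerate([(-28,-54),(-28,0),(-28,54),(28,-54),(28,0),(28,54)]):
    p=np.array([.5602+(c*x-s*y)/1e3,.0637+(s*x+c*y)/1e3]); print(i,p.round(4),shift((*p,.10,6.19))[0])
P=np.load('/tmp/w.npz')['P']
for k,q in(('a',(.481,-.243)),('b',(.594,-.199))):
    m=(np.abs(P[...,2]-.05)<.005)&(np.hypot(P[...,0]-q[0],P[...,1]-q[1])<.03); t=(P[m][:,:2]*1000).astype(np.float32)
    print(k,m.sum(),cv2.minEnclosingCircle(t),t.mean(0),np.median(P[m][:,2]))
E
```

```text
0 [0.5382 0.007 ] [-2.79  1.2  13.09]
1 [0.5324 0.0607] [-2.79 -4.2  13.09]
2 [0.5265 0.1144] [-2.79 -9.6  13.09]
3 [0.5939 0.013 ] [ 2.81  1.19 13.08]
4 [0.588  0.0667] [ 2.81 -4.21 13.08]
5 [0.5822 0.1204] [ 2.81 -9.61 13.09]
a 669 ((479.6183166503906, -245.3210906982422), 18.454395294189453) [ 480.98553 -244.09532] 0.050211368809392865
b 869 ((592.2747192382812, -201.1602783203125), 18.578353881835938) [ 592.18463 -199.62595] 0.05027241847113728
```

```bash
python3 -m creep '-1.4 0.6 4.3 0; -1.4 0.6 4.3 0; 0 0 4.4 0; 0 0 1.4 0; 0 0 1.4 0; 0 0 1.2 0; 0 0 0.6 0; 0 0 0 0' 0
```

```text
clock: 3.15
ee_pos: [0.5396, 0.0072, 0.0551]
ee_rot: [0.999, 0.054, 0.0, 0.0]
contact_force: [1.5, -0.1, -3.4]
finger_gap: -0.0002
grasp_force: 2.9
```

```bash
python3 -m creep '0 0 0.4 0; 0 0 0.4 0; 0 0 0 0'
```

```text
clock: 3.52
ee_pos: [0.5391, 0.0073, 0.047]
ee_rot: [0.999, 0.054, -0.0, -0.0]
contact_force: [1.0, 0.1, -2.0]
finger_gap: 0.0001
grasp_force: 2.1
```

Pocket 0 lets the fingers 36 mm down with almost no force. I push 8 mm more to confirm, then go to pocket 3.

```bash
python3 -m creep '0 0 0.8 0; 0 0 0 0'; python3 -m creep '0 0 -3 0; 0 0 -3.1 0; 2.8 0 0 0; 2.8 0 0 0; 0 0 1.6 0; 0 0 1.6 0; 0 0 1.4 0; 0 0 0.3 0; 0 0 0.3 0; 0 0 0 0'
```

```text
clock: 3.78
ee_pos: [0.54, 0.0071, 0.0401]
ee_rot: [0.999, 0.054, 0.001, 0.0]
contact_force: [-1.2, 0.4, 9.3]
finger_gap: -0.0001
grasp_force: 9.2
clock: 5.03
ee_pos: [0.5942, 0.0133, 0.0539]
ee_rot: [0.999, 0.054, 0.001, 0.0]
contact_force: [-15.9, 0.8, 49.5]
finger_gap: 0.0003
grasp_force: 27.7
```

Pocket 0 is empty, since the fingers went 43 mm deep. Pocket 3 is full: a hard stop at z = 0.0539 with 50 N. Next are pockets 4, 1, 2 and 5.

```bash
python3 -m creep '0 0 -2.6 0; 0 0 -2.6 0; 0 -2.7 0 0; 0 -2.7 0 0; 0 0 1.6 0; 0 0 1.6 0; 0 0 1.4 0; 0 0 0.4 0; 0 0 0 0'; python3 -m creep '0 0 -2.5 0; 0 0 -2.5 0; -2.8 0 0 0; -2.8 0 0 0; 0 0 1.6 0; 0 0 1.6 0; 0 0 1.4 0; 0 0 0.4 0; 0 0 0 0'
```

```text
clock: 6.15
ee_pos: [0.5895, 0.0661, 0.054]
ee_rot: [0.999, 0.053, 0.001, 0.0]
contact_force: [-10.4, -0.7, 36.5]
finger_gap: -0.0001
grasp_force: 21.1
clock: 7.28
ee_pos: [0.5353, 0.0607, 0.0539]
ee_rot: [0.999, 0.054, 0.002, 0.001]
contact_force: [-10.4, -0.7, 41.5]
finger_gap: -0.0003
grasp_force: 24.0
```

Pockets 4 and 1 are full. Next are pockets 2 and 5.

```bash
python3 -m creep '0 0 -2.5 0; 0 0 -2.5 0; -0.1 -2.7 0 0; -0.1 -2.7 0 0; 0 0 1.6 0; 0 0 1.6 0; 0 0 1.4 0; 0 0 0.4 0; 0 0 0 0'; python3 -m creep '0 0 -2.5 0; 0 0 -2.5 0; 2.8 0 0 0; 2.8 0 0 0; 0 0 1.6 0; 0 0 1.6 0; 0 0 1.4 0; 0 0 0.4 0; 0 0 0 0'
```

```text
clock: 8.4
ee_pos: [0.5243, 0.1137, 0.0491]
ee_rot: [0.999, 0.053, -0.002, 0.0]
contact_force: [-1.7, -1.2, -3.7]
finger_gap: 0.0001
grasp_force: 3.1
clock: 9.52
ee_pos: [0.5802, 0.1204, 0.0539]
ee_rot: [0.999, 0.054, 0.0, 0.0]
contact_force: [-11.4, -1.1, 36.2]
finger_gap: -0.0
grasp_force: 21.8
```

Pockets 0 and 2 are the empty ones, and 1, 3, 4 and 5 are full. Next is slug a.

```bash
python3 -m creep '0 0 -4 0; 0 0 -4 0' 5.6; python3 -c "
from h import *
print(shift((.481,-.2445,.13,6.19)))"
```

```text
clock: 9.78
ee_pos: [0.579, 0.1203, 0.1295]
ee_rot: [0.999, 0.054, -0.002, 0.0]
contact_force: [0.3, 0.1, 0.1]
finger_gap: 0.0356
grasp_force: 0.0
(array([-1.367e+01,  3.522e+01,  1.000e-02]), 'yaw', np.float64(6.18), 'roll', np.float64(-0.0), 'tilt', array([-0.004, -0.   , -1.   ]))
```

```bash
python3 -m creep '-1.9 5 0 0; -2 5 0 0; -2 5 0 0; -2 5 0 0; -2 5 0 0; -2 5 0 0; -1.8 5.2 0 0; 0 0 0 0; 0 0 0 0'; python3 - <<'E'
from h import *
c=cam('wrist'); P=xyz(c); cv2.imwrite('pics/w2.png',c['frame'])
s=telemetry.read_state()
for k,q in(('a',(.481,-.2445)),('b',(.5925,-.2)),('teal1',(.541,-.134))):
    m=(np.abs(P[...,2]-.05)<.005)&(np.hypot(P[...,0]-q[0],P[...,1]-q[1])<.03); t=(P[m][:,:2]*1000).astype(np.float32)
    if len(t): print(k,m.sum(),cv2.minEnclosingCircle(t),t.mean(0))
print(s['ee_pos'],s['finger_gap'],shift((.481,-.2445,.032,6.19)))
E
```

```text
clock: 10.9
ee_pos: [0.4818, -0.2432, 0.1292]
ee_rot: [0.999, 0.054, -0.001, -0.001]
contact_force: [-1.1, -0.3, -2.0]
finger_gap: 0.056
grasp_force: 0.0
a 1490 ((480.22900390625, -245.9470672607422), 17.968040466308594) [ 481.3487  -245.70822]
b 2444 ((591.5420532226562, -201.36703491210938), 17.946626663208008) [ 591.7134  -201.50975]
teal1 2080 ((538.9029541015625, -135.33587646484375), 18.243558883666992) [ 539.602   -136.01146]
[ 0.48223034 -0.24276337  0.12944533] 0.055701601833846134 (array([-0.13,  0.18,  9.74]), 'yaw', np.float64(6.22), 'roll', np.float64(0.001), 'tilt', array([-0.002,  0.002, -1.   ]))
```

View pics/w2.png

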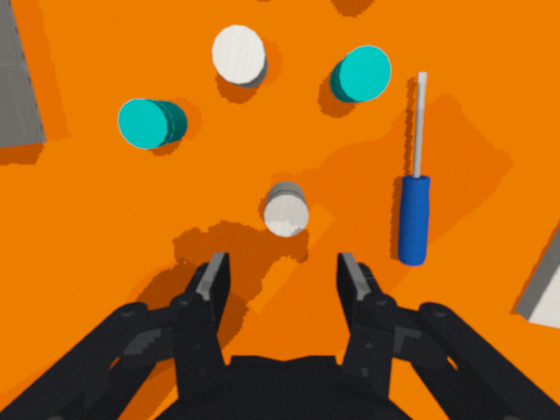

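The slug at (286,212) lies between the fingertips, with the driver at (414,220) and the turquoise slug at (153,124) well clear. Fitted radius is 18.0 mm and the centre is (0.4803,-0.2458). I shift by (-0.2, +0.3) cm, go down, and grip near the top.

```bash
python3 -m creep '-0.2 0.3 3.5 0; 0 0 3.5 0; 0 0 1.6 0; 0 0 0.8 0; 0 0 0 0'; python3 -m creep '0 0 0 0; 0 0 0 0; 0 0 0 0; 0 0 0 0; 0 0 0 0' 3
```

```text
clock: 11.58
ee_pos: [0.4817, -0.2471, 0.0365]
ee_rot: [0.999, 0.054, 0.0, -0.0]
contact_force: [-0.9, 0.4, 0.3]
finger_gap: 0.056
grasp_force: 0.0
clock: 12.2
ee_pos: [0.4823, -0.2479, 0.0376]
ee_rot: [0.999, 0.054, 0.001, 0.001]
contact_force: [-0.5, 0.6, 5.5]
finger_gap: 0.0335
grasp_force: 59.3
```

```bash
python3 -m creep '0 0 -3 0; 0 0 -4 0; 0 0 -5.5 0; 0 0 0 0; 0 0 0 0'; python3 - <<'E'
from h import *
c=cam('side'); P=xyz(c); w=cam('wrist'); np.savez('/tmp/w3',P=xyz(w),im=w['frame'])
a=c['frame'][40:300,230:560]; a=cv2.resize(a,(533,420),interpolation=cv2.INTER_CUBIC)
b=w['frame'][150:420,140:407]; cv2.imwrite('pics/g3.png',cv2.resize(np.hstack([a,cv2.resize(b,(415,420))]),(790,350)))
a=np.radians(6.19)
for n,p in((0,(.5382,.007)),(2,(.5265,.1144))): print(n,shift((*p,.155,6.19)))
E
```

```text
clock: 12.82
ee_pos: [0.481, -0.2473, 0.161]
ee_rot: [0.999, 0.054, -0.0, -0.0]
contact_force: [-0.4, 0.2, -1.8]
finger_gap: 0.0338
grasp_force: 60.2
0 (array([  8.49, -24.6 ,   0.5 ]), 'yaw', np.float64(6.17), 'roll', np.float64(-0.0), 'tilt', array([-0.002,  0.002, -1.   ]))
2 (array([  8.48, -35.41,   0.52]), 'yaw', np.float64(6.17), 'roll', np.float64(-0.0), 'tilt', array([-0.002,  0.002, -1.   ]))
```

View pics/g3.png

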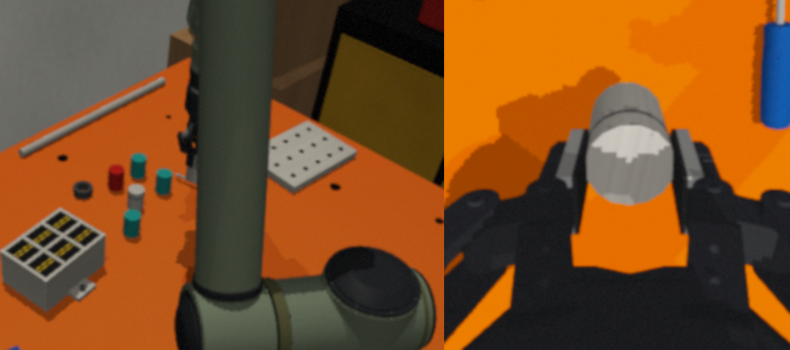

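The slug is held upright between the pads at (628,145) in the right part. I carry it above pocket 0 and check its alignment against the rim with the same camera.

```bash
python3 -m creep '1.7 -4.9 0 0; 1.7 -4.9 0 0; 1.7 -4.9 0 0; 1.7 -4.9 0 0; 1.8 -5 0 0; 0 0 1 0; 0 0 1 0; 0 0 0 0; 0 0 0 0'
cat >> h.py <<'E'
def held():
    "slug top circle by depth near the TCP, and the tray's rectangle in the same picture"
    c=cam('wrist'); P=xyz(c); s=telemetry.read_state(); t=s['ee_pos']
    sat=np.ptp(c['frame'].astype(int),axis=2); L=c['frame'].max(2)
    m=(np.abs(P[...,2]-(t[2]+.013))<.006)&(np.hypot(P[...,0]-t[0],P[...,1]-t[1])<.023)&(L>110)
    q=P[m]; print('tcp',t.round(4),'top',len(q),np.median(q[:,2]).round(4),cv2.minEnclosingCircle((q[:,:2]*1000).astype(np.float32)),q[:,:2].mean(0).round(4))
    print(rect(P)); return c,P
E
python3 - <<'E'
from h import *
c,P=held(); cv2.imwrite('pics/w4.png',c['frame']); print(shift((.5382,.007,.0865,6.19)))
E
```

```text
clock: 14.05
ee_pos: [0.5401, 0.0052, 0.1411]
ee_rot: [0.999, 0.053, -0.0, 0.0]
contact_force: [0.4, 0.3, -1.4]
finger_gap: 0.0334
grasp_force: 60.3
tcp [0.5404 0.0053 0.1414] top 3702 0.1541 ((542.0999755859375, 5.446067810058594), 22.273988723754883) [0.5402 0.005 ]
(37485, np.float64(0.08201326637415865), ((559.5264282226562, 63.4683723449707), (121.14633178710938, 170.4077911376953), 5.840023040771484))
(array([-0.2 , -0.19,  5.49]), 'yaw', np.float64(6.07), 'roll', np.float64(-0.002), 'tilt', array([ 0., -0., -1.]))
```

View pics/w4.png

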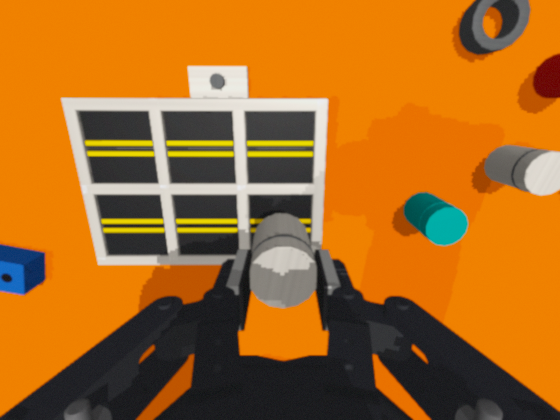

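The slug hangs over the lower-right pocket (0), with its top centre 2 mm off in each axis. I correct that and press in.

```bash
python3 -m creep '-0.2 -0.2 1.5 0; 0 0 0.6 0; 0 0 0.8 0; 0 0 0.8 0; 0 0 0.6 0; 0 0 0.6 0; 0 0 0.5 0; 0 0 0 0; 0 0 0 0'; python3 -c "
from h import *
print(shift((.538,.007,.0865,6.19)))"
```

```text
clock: 15.22
ee_pos: [0.5374, 0.0083, 0.0867]
ee_rot: [0.999, 0.054, -0.001, -0.0]
contact_force: [-0.1, 0.6, -2.5]
finger_gap: 0.0334
grasp_force: 60.3
(array([0.04, 0.13, 0.02]), 'yaw', np.float64(6.18), 'roll', np.float64(-0.0), 'tilt', array([-0.002,  0.   , -1.   ]))
```

```bash
python3 -m creep '0 0 0 0; 0 0 0 0; 0 0 0 0; 0 0 -2 0; 0 0 -2.5 0; 0 0 0 0' 5.2; python3 - <<'E'
from h import *
c=cam('wrist'); P=xyz(c); cv2.imwrite('pics/w5.png',c['frame'])
m=(P[...,2]>.05)&(P[...,2]<.11)&(np.hypot(P[...,0]-.538,P[...,1]-.007)<.02)&(c['frame'].min(2)>100)
print(m.sum(),P[m].mean(0) if m.any() else '',np.percentile(P[m][:,2],[5,50,95])); print(shift((.538,.007,.13,6.19)))
E
```

```text
clock: 15.98
ee_pos: [0.5399, 0.008, 0.1342]
ee_rot: [0.999, 0.054, 0.002, 0.0]
contact_force: [0.3, -0.3, 0.4]
finger_gap: 0.0523
grasp_force: 0.0
2497 [0.54181654 0.00601918 0.0892321 ] [0.06322477 0.09422741 0.09851148]
(array([-0.11,  0.1 ,  0.3 ]), 'yaw', np.float64(6.18), 'roll', np.float64(-0.0), 'tilt', array([ 0.002, -0.   , -1.   ]))
```

View pics/w5.png

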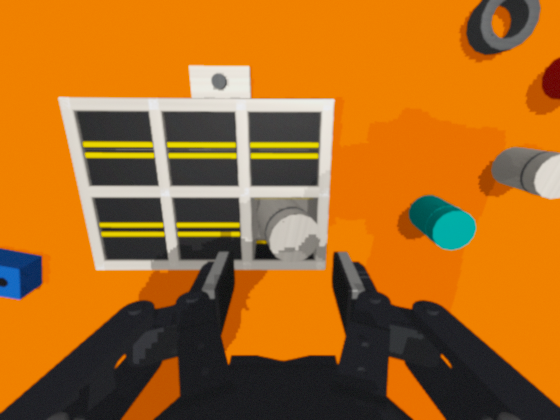

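The slug stands pinched between the flaps at (290,235), slightly leaning, with its top at z ≈ 0.095. I press it down with shut fingers.

```bash
python3 -m creep '-0.1 0.1 0 0; 0 0 0 0; 0 0 0 0; 0 0 0 0; 0 0 1.5 0; 0 0 1.2 0; 0 0 1 0; 0 0 0.8 0; 0 0 0.8 0; 0 0 0.6 0; 0 0 0 0' 0
```

```text
clock: 17.4
ee_pos: [0.537, 0.0071, 0.0728]
ee_rot: [0.999, 0.054, -0.0, -0.0]
contact_force: [-0.9, -0.5, 0.4]
finger_gap: -0.0002
grasp_force: 0.0
```

```bash
python3 -m creep '0 0 0.6 0; 0 0 0.6 0; 0 0 0.6 0; 0 0 0.5 0; 0 0 0 0'
```

```text
clock: 18.02
ee_pos: [0.5378, 0.007, 0.0539]
ee_rot: [0.999, 0.054, 0.001, 0.0]
contact_force: [-9.0, 1.6, 34.7]
finger_gap: 0.0
grasp_force: 21.4
```

It stopped at 0.0539 with 35 N, the same as the stored slugs, so it is home. Next is slug b.

```bash
python3 -m creep '0 0 -4 0; 0 0 -4 0; 0.6 4.2 0 0; 0.6 4.2 0 0; 0.6 4.3 0 0; 0.6 4.3 0 0; 0.7 4.3 0 0; 0 0 0 0; 0 0 0 0' 5.6; python3 - <<'E'
from h import *
c=cam('wrist'); P=xyz(c)
m=(np.abs(P[...,2]-.05)<.005)&(np.hypot(P[...,0]-.5915,P[...,1]+.2014)<.03); t=(P[m][:,:2]*1000).astype(np.float32)
print(m.sum(),cv2.minEnclosingCircle(t),t.mean(0),c['frame'][m].mean(0)); print(shift((.5915,-.2014,.036,6.19)))
# pocket 0 guard shut over the slug?
m=(np.hypot(P[...,0]-.538,P[...,1]-.007)<.018); print(m.sum(),np.nanpercentile(P[m][:,2],[5,50,95]) if m.any() else '')
E
```

```text
clock: 19.15
ee_pos: [0.5902, -0.2007, 0.1294]
ee_rot: [0.999, 0.054, -0.001, -0.001]
contact_force: [-0.8, 0.5, 0.2]
finger_gap: 0.0558
grasp_force: 0.0
1505 ((592.1629638671875, -200.75405883789062), 17.891090393066406) [ 592.89557 -200.7019 ] [184.81196013 193.75481728 199.99468439]
(array([0.12, 0.14, 9.36]), 'yaw', np.float64(6.22), 'roll', np.float64(0.0), 'tilt', array([-0.002,  0.001, -1.   ]))
371 [0.08051213 0.08158406 0.08239881]
```

The pocket 0 guard has sprung shut (surface at 0.0816). Slug b is silver (184,194,200) at (0.592,-0.201), so I grip it.

```bash
python3 -m creep '0.1 0.1 3.5 0; 0 0 3.5 0; 0 0 1.5 0; 0 0 0.8 0; 0 0 0 0'; python3 -m creep '0 0 0 0; 0 0 0 0; 0 0 0 0; 0 0 0 0; 0 0 0 0' 3; python3 -m creep '0 0 -3 0; 0 0 -4 0; 0 0 -5.5 0; 0 0 0 0'; python3 -c "
from h import *
print(shift((.5265,.1142,.14,6.19)))"
```

```text
clock: 19.82
ee_pos: [0.5924, -0.202, 0.0376]
ee_rot: [0.999, 0.054, 0.0, 0.0]
contact_force: [0.2, 0.1, 0.9]
finger_gap: 0.0561
grasp_force: 0.0
clock: 20.45
ee_pos: [0.5932, -0.2026, 0.0388]
ee_rot: [0.999, 0.054, 0.001, 0.0]
contact_force: [-0.9, 0.5, 5.7]
finger_gap: 0.0333
grasp_force: 59.3
clock: 20.95
ee_pos: [0.5953, -0.2039, 0.1677]
ee_rot: [0.999, 0.054, 0.004, 0.002]
contact_force: [-0.2, -0.6, -2.4]
finger_gap: 0.0334
grasp_force: 60.1
(array([ -3.44, -32.38,   2.57]), 'yaw', np.float64(6.17), 'roll', np.float64(-0.0), 'tilt', array([ 0.009, -0.004, -1.   ]))
```

```bash
python3 -m creep '-0.4 -4.6 0 0; -0.4 -4.6 0 0; -0.5 -4.6 0 0; -0.5 -4.6 0 0; -0.5 -4.6 0 0; -0.5 -4.6 0 0; -0.4 -4.6 0 0; 0 0 1 0; 0 0 1 0; 0 0 0 0; 0 0 0 0'; python3 - <<'E'
from h import *
c,P=held(); cv2.imwrite('pics/w6.png',c['frame']); print(shift((.5263,.1143,.0885,6.19)))
E
```

```text
clock: 22.32
ee_pos: [0.5259, 0.1134, 0.1421]
ee_rot: [0.999, 0.053, -0.0, 0.0]
contact_force: [0.6, -0.3, -1.0]
finger_gap: 0.0332
grasp_force: 60.2
tcp [0.5261 0.1136 0.1423] top 3635 0.154 ((528.1702880859375, 113.77227020263672), 22.080249786376953) [0.5267 0.1133]
(37810, np.float64(0.08198074565484735), ((559.5653076171875, 63.14976501464844), (120.36418151855469, 170.81503295898438), 6.011867523193359))
(array([ 0.03, -0.07,  5.38]), 'yaw', np.float64(6.09), 'roll', np.float64(-0.002), 'tilt', array([ 0., -0., -1.]))
```

View pics/w6.png

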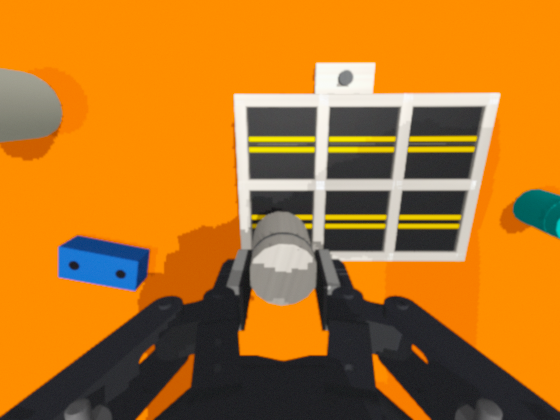

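The slug hangs over the lower-left pocket (2) within about 1 mm, and all the guards are shut, including pocket 0's at (430,235). I insert and release.

```bash
python3 -m creep '0 -0.1 1.5 0; 0 0 0.6 0; 0 0 0.8 0; 0 0 0.8 0; 0 0 0.6 0; 0 0 0.6 0; 0 0 0.5 0; 0 0 0 0; 0 0 0 0'; python3 -m creep '0 0 0 0; 0 0 0 0; 0 0 0 0; 0 0 -2 0; 0 0 -2.5 0; 0 0 0 0' 5.2; python3 - <<'E'
from h import *
c=cam('wrist'); P=xyz(c); cv2.imwrite('pics/w7.png',c['frame'])
m=(P[...,2]>.088)&(P[...,2]<.11)&(np.hypot(P[...,0]-.5263,P[...,1]-.1143)<.025)
print(m.sum(),P[m].mean(0) if m.any() else '',np.percentile(P[m][:,2],[5,50,95]) if m.any() else ''); print(shift((.5263,.1143,.13,6.19)))
E
```

```text
clock: 23.5
ee_pos: [0.5247, 0.1154, 0.0877]
ee_rot: [0.999, 0.054, -0.001, 0.0]
contact_force: [-1.2, -0.0, -1.6]
finger_gap: 0.0331
grasp_force: 60.1
clock: 24.25
ee_pos: [0.5273, 0.1156, 0.1352]
ee_rot: [0.999, 0.054, 0.002, -0.0]
contact_force: [0.3, 0.0, -0.1]
finger_gap: 0.052
grasp_force: 0.0
2222 [0.52832914 0.10846025 0.09614823] [0.09119887 0.09627731 0.10043009]
(array([-0.02,  0.12,  0.4 ]), 'yaw', np.float64(6.18), 'roll', np.float64(-0.0), 'tilt', array([ 0.002,  0.   , -1.   ]))
```

View pics/w7.png

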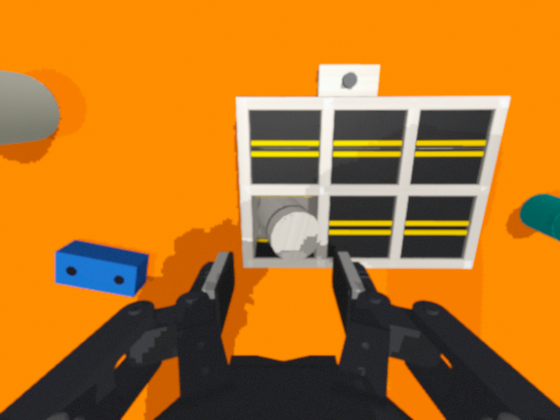

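The slug is pinched at (295,232), with its top leaning about 5 mm toward -y. The first one did the same and straightened on pressing, so I press again.

```bash
python3 -m creep '0 0.1 0 0; 0 0 0 0; 0 0 0 0; 0 0 0 0; 0 0 1.5 0; 0 0 1.2 0; 0 0 1 0; 0 0 0.8 0; 0 0 0.8 0; 0 0 0.7 0; 0 0 0 0' 0
```

```text
clock: 25.68
ee_pos: [0.5253, 0.1144, 0.0727]
ee_rot: [0.999, 0.054, -0.0, 0.0]
contact_force: [-0.4, -0.2, 0.2]
finger_gap: 0.0002
grasp_force: 0.0
```

```bash
python3 -m creep '0 0 0.6 0; 0 0 0.6 0; 0 0 0.6 0; 0 0 0.5 0; 0 0 0 0'
```

```text
clock: 26.3
ee_pos: [0.5265, 0.1146, 0.054]
ee_rot: [0.999, 0.054, 0.001, -0.0]
contact_force: [-8.9, -1.1, 34.7]
finger_gap: 0.0002
grasp_force: 20.0
```

It is home at 0.0540 with 35 N. I retreat and check the scene once more.

```bash
python3 -m creep '0 0 -4 0; 0 0 -5 0; 0 0 -5 0; 0 0 0 0; 0 0 0 0; 0 0 0 0; 0 0 0 0'; python3 - <<'E'
from h import *
c=cam('wrist'); s=cam('scene'); cv2.imwrite('pics/end.png',np.hstack([cv2.resize(c['frame'],(400,300)),cv2.resize(s['frame'],(400,300))]))
P=xyz(c)
for p in((.538,.007),(.5265,.1144),(.5324,.0607)):
    m=(np.hypot(P[...,0]-p[0],P[...,1]-p[1])<.018); print(m.sum(),np.nanpercentile(P[m][:,2],[5,50,95]))
E
```

```text
clock: 27.18
ee_pos: [0.5248, 0.1143, 0.1889]
ee_rot: [0.999, 0.054, -0.001, 0.0]
contact_force: [-0.8, -0.4, -0.2]
finger_gap: -0.0002
grasp_force: 0.0
1239 [0.08032142 0.08148275 0.0824859 ]
12926 [0.08152763 0.25381985 0.28021341]
9225 [0.08128826 0.2698106  0.27987855]
```

View pics/end.png

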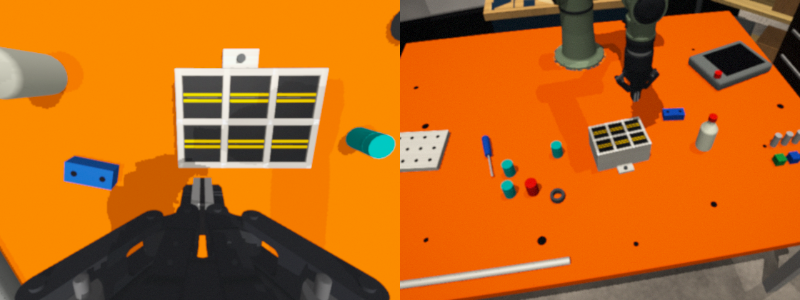

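All six guards are shut (left part, around (250,120)). Both silver slugs are gone from the bench, and the bystanders are in place. I hand in.

```bash
python3 -c "
from cell import env
print(env.close_job())"
```

```text
the job is handed in; nothing more can be done
None
```

I found pockets 0 and 2 empty by feel and pressed one slug into each until it stopped at the stored slugs' height; in the last pictures the oil bottle, screwdriver, jaw and collar looked unmoved, and I handed the job in at about 27 s.

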